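Log the opening and uncap the wood-finish bottle

TASK

Before the bottle of wood finish is opened, log it on the bench tally counter: swing its lever all the way to the stop, then let it spring back. Then open the bottle's child-proof cap: press the cap down, twist it anticlockwise (seen from above) while it is pressed until it is free, lift it off, and finish while still holding the cap in the gripper, upright, still and clear above the bottle's neck. Leave the glue bottle, the tin and the sanding block where they are.

Things in the scene. Friction and masses are not known exactly. Their poses are not given: they have to be found in the camera images.
- bottle: Grey bottle, 84 mm in diameter, fixed in a plywood cradle (130 x 130 x 63 mm) screwed to the bench. Origin: on the bottle's upright axis at bench height; z up. The shoulder slopes in from 108 to 130 mm height; the neck above it (29 mm in diameter, 40 mm over its lugs) ends at 161 mm and is hidden by the cap at first.
- neck (a point): Centre of the top of the bottle's neck, on the bottle's axis, 161 mm above the bench. The turned cap lifts straight off; keep it at that angle until its rim is above this point (it rises 17 mm).
- cap: Black ribbed round push-and-turn cap, 53 mm in diameter, 30 mm tall, 40 g, loose but locked on the bottle by three hidden lugs. Origin: centre of its lower rim; z along its axis, up. Locked: rim 144 mm, top 174 mm above the bench; it then turns only a few degrees. Pressed, it turns anticlockwise seen from above and is free from 45 to 70 degrees (60 is best), with a hard stop near 80.
- liner (a joint): Sprung liner on the neck, inside the cap (unseen), in m: 0 with the cap locked and untouched (it pushes the cap up with 4 N), growing as the cap is pressed: the catch is cleared from 0.005 (8.5 N), at 0.007 (10 N) the cap meets the neck; -0.0045 with the cap off.
- counter: Tally counter: grey metal box, 64 x 46 mm, top 74 mm above the bench, on a plywood base 110 x 100 x 12 mm screwed to the bench. Origin: centre of the base at bench height; z up; x: the way the lever's ball is pushed. The lever stands beside the box on its -y side and pivots on a level shaft along y at (0, -31, 55) mm.
- lever (a joint): Angle of the counter's lever in rad: 0 at rest (leaning 0.45 rad from upright towards -x of the counter), 0.9 at its stop (leaning 0.45 rad towards +x). A spring returns it; at the ball it takes 1.5 N to start and about 4.5 N at the stop.
- lever_ball (a point): Centre of the black ball, 22 mm in diameter, at the lever's end, 75 mm from the pivot. At rest it is at (-33, -31, 122) mm in the counter's frame, at the stop at (33, -31, 122) mm, halfway 130 mm high.
- glue: Bystander: white glue bottle, 56 mm in diameter, 150 mm tall, loose. Origin: centre of its underside.
- tin: Bystander: plain steel tin, 72 mm in diameter, 80 mm tall, loose. Origin: centre of its underside.
- block: Bystander: wooden sanding block with a cork sole, 90 x 50 x 30 mm, loose. Origin: centre of its underside, x along its length.
Mind the look-alikes: they are no part of the job. Leave any orange, pink or yellow look-alike of the counter alone.

How it is judged:
On the way, in this order (a step that is already met when the one before it is completed fails the run):
1. the counter's lever is swung to its stop (within 0.08 rad) (value of joint lever above 0.82 rad and z of cap in the frame of bottle below 0.147 m), for 0.05 s.
2. the lever has sprung back (value of joint lever below 0.08 rad), for 0.1 s.
3. the cap is pressed down by at least 4 mm (value of joint liner above 0.004 m), for 0.05 s.
4. the cap is lifted off: its rim is above the top of the neck (z of cap in the frame of neck above 0.005 m and contact force between the fingers and cap above 1 N), for 0.1 s.
At the end, for the whole second after the job is handed in: Only the gripper holds the cap: rim 20 mm or more above the neck's top, within 50 mm sideways of the bottle's axis, tilted under 20 degrees, at rest, not touching the bottle; lever back at rest (0.08 rad); bystanders within 20 mm of their start (z of cap in the frame of neck above 0.02 m and horizontal distance between cap and neck below 0.05 m and angle between cap's own z axis and vertical below 0.35 rad and linear speed of cap below 0.03 m/s and contact force between the fingers and cap above 1 N and contact force between cap and bottle below 0.1 N and value of joint lever below 0.08 rad and distance of each of glue, tin, block from where it was at the start of the episode below 0.02 m); the arm keeps its last pose, push and grip.
It fails at once if a bystander is knocked over or pushed more than 30 mm (distance of any of glue, tin, block from where it was at the start of the episode above 0.03 m).
It also fails if it takes over 58 s, if anything falls off the work surface, if the arm or the gripper's body presses on something with over 40 N, if the wrist force passes 120 N, or if a joint passes its speed limit or range.

ROBOT

A 7-joint arm with a two-finger parallel gripper is mounted at the origin on the work surface. World frame = base frame: x ahead of the robot, y to its left, z up, the work surface at z = 0. Lengths are in m, angles in rad, forces in N, time in s.
With the tool pointing down it reaches from about 0.4 to 0.85 m from the base axis. Payload 4.5 kg.
Tool frame: the origin (TCP) lies where the fingers leave the gripper's body, on its centre line; the fingertips stand 64 mm ahead of it and the grasp point (between the pads) lies 45 mm ahead of it; z points along the fingers, y is the line along which they close (so a half turn about z gives the same grasp; the last joint's range is limited). The gripper opens to 88 mm and grips with 3 to 60 N. Pads are 18 mm wide; open, the fingers measure 123 mm over their backs; the gripper's body (75 mm by 187 mm) begins 45 mm behind the grasp point.
Start: joints at [-1.234, 0.689, -0.195, 1.565, 0.157, 0.902, -0.215], TCP at [0.186, 0.597, 0.303] pointing down, gripper open.
Joint ranges: [-3.01, 3.01], [-0.46, 2.08], [-1.47, 1.51], [0.13, 2.56], [-1, 4.14], [0.04, 2.09], [-2.66, 2.66]. Speed limits (rad/s): [2.57, 2.57, 3.14, 3.14, 3.14, 3.14, 3.14].

INTERFACE

Orientations are given as a unit quaternion [x, y, z, w].
In Python, from plant import r gives the robot as it stands.
- The arm moves only by the tool play_rows, never from a script. Its arguments are lists of equal length, an entry for each row: "translation": the shift along the tool's x, y, z in m, a list of three; "delta_rot": the turn, a rotation vector about the tool's x, y, z in degrees, a list of three; "grip": the opening, from -1 (shut) to 1 (fully open). In form: {"translation": [[x, y, z], ...], "delta_rot": [[rx, ry, rz], ...], "grip": [grip, ...]}. A call has 1 to 20 rows; each row shifts and turns the commanded pose from where the row before left it, along the tool's axes as they then stand; what a row does not reach is not made up. A row lasts 1/8 s, in which the tool goes at most 62.5 mm and 10.7 degrees, less where a joint would pass 70% of its speed; a pose out of reach is approached as far as the arm can. A call with a gripper value outside its range is refused whole. The fingers move at their own pace and stop on an object; "squeeze" is the grip in N (left out, the last holds). Time passes only in rows, so rows that do not move let the fingers close. It gives the time, the measured TCP pose, the force, the opening and the grip force at its end, in the units of the state.
- r.get_state(): the state, without advancing time (a new reading comes with each control period).
- r.snapshot(name): name is "scene" or "top" or "wrist"; returns the picture (400x640x3 uint8, blue, green, red); there is no depth.
- r.get_calibration(name): a dict with "intrinsics" (3x3 intrinsics, pixels), "eye" and "rotation" of the camera in the world. Camera axes: x right, y up, looking along -z (the intrinsics and any distortion apply to the point x, -y, -z); pixel columns grow to the right and rows downward; lengths in m; the calibration is good to about 2 mm. A picture is of the moment at which its call begins: read the wrist's pose just before it. get_calibration takes no time and is no camera call; for the wrist camera it gives the pose at the moment of the call.
- r.finish_job(): hands the job in; it is judged then, once.
Trained networks look in the newest picture that a camera, given by its name, has taken for a name from the list of things; names that differ only in an ending like _2 or _b are one class to them, and where a whole thing is asked for, a point or a joint stands for the part that bears it (a point fixed in the world has none). Each returns a list of dicts, best first, with "confidence" (0 to 1); they miss things now and then, are a little off and sometimes report something else, mostly with a low value. They report only what shows in the picture. A call takes as long as a camera call. They do not tell look-alikes from the thing itself.
- r.look_for(camera, target): "point" ([x, y, z] in m, in world coordinates, good to about 4 mm: the middle of the surface that is visible of it).
- r.silhouettes(camera, target): "pixels" (400x640 bool, what is visible of it).
The state is a dict: "clock": time; "q": joint angles; "qd": joint speeds; "joint_torque": joint torques, N m; "tool_pos": TCP position; "eef_rot": TCP orientation; "contact_force": force on the tool from outside, world axes, zero at the start; "moment": the same for the moment, N m; "opening": opening from 0.0 (shut) to 1.0 (fully open); "finger_force": force on a finger pad.
Only numpy, scipy, OpenCV 4.12 (cv2) and the standard library are available. Lean on these libraries where they do the work, as an engineer would, in place of code of your own. Each camera call takes 0.05 s, during which the arm holds its last target. There are 200 camera calls.

## Working session

There is one attempt and no reset: what is moved stays moved. The work goes in short steps, Python scripts to look and compute and a tool call to move; the robot and the scene stay as the last step left them, time stands still between calls to the robot, and variables do not carry over. Pictures are saved under pics/ and viewed, at most 10 in all, crops included, and the job is handed in when it is done.

Besides the shell and the picture viewer there is one more tool, called as name(argument=value, ...), one argument or row to a line, values as JSON. play_rows: Moves the arm, as the interface text tells. Its arguments: {"type":"object","properties":{"translation":{"type":"array","items":{"type":"array","items":{"type":"number"}}},"delta_rot":{"type":"array","items":{"type":"array","items":{"type":"number"}}},"grip":{"type":"array","items":{"type":"number"}},"squeeze":{"type":"number"}},"required":["translation","delta_rot","grip"]}

```bash
mkdir -p pics
cat > h.py <<'E'
import numpy as np,cv2
from plant import r
def proj(c,p):
    K=np.array(c["intrinsics"]);R=np.array(c["rotation"]);q=R.T@(np.array(p)-np.array(c["eye"]))
    v=K@np.array([q[0],-q[1],-q[2]]);return v[:2]/v[2]
def ray(c,uv):
    K=np.array(c["intrinsics"]);R=np.array(c["rotation"]);d=np.linalg.inv(K)@[uv[0],uv[1],1]
    return np.array(c["eye"]),R@np.array([d[0],-d[1],-d[2]])
def atz(c,uv,z):
    e,d=ray(c,uv);return e+d*(z-e[2])/d[2]
def tri(obs):
    A=np.zeros((3,3));b=np.zeros(3)
    for c,uv in obs:
        e,d=ray(c,uv);d=d/np.linalg.norm(d);P=np.eye(3)-np.outer(d,d);A+=P;b+=P@e
    return np.linalg.solve(A,b)
E
python3 - <<'E'
from h import *
np.set_printoptions(precision=3,suppress=True)
s=r.get_state();print({k:np.round(v,3) for k,v in s.items()})
ims=[]
for n in("scene","top"):
    im=r.snapshot(n);ims.append(im);c=r.get_calibration(n);print(n,np.array(c["eye"]),np.array(c["intrinsics"]).tolist(),c.keys())
    for t in("bottle","cap","counter","lever_ball","lever","glue","tin","block"):
        print(t,[(np.round(d["point"],3).tolist(),np.round(proj(c,d["point"])).tolist(),round(d["confidence"],2)) for d in r.look_for(n,t)[:4]])
    cv2.imwrite(f"pics/{n}0.png",im)
E
```

```text
{'clock': np.float64(0.0), 'q': array([-1.234,  0.69 , -0.194,  1.566,  0.157,  0.902, -0.215]), 'qd': array([-0.001, -0.   , -0.001,  0.001,  0.   , -0.   ,  0.002]), 'joint_torque': array([ -0.   , -52.756,  -1.267, -15.343,  -0.053,   0.006,   0.   ]), 'tool_pos': array([0.186, 0.596, 0.302]), 'eef_rot': array([ 0.151,  0.989, -0.001, -0.   ]), 'contact_force': array([-0.15 ,  0.418, -0.256]), 'moment': array([-0.004,  0.062,  0.026]), 'finger_force': np.float64(0.0), 'opening': np.float64(0.999)}
scene [1.258 0.328 0.8  ] [[463.7596319506385, 0.0, 316.6013088542589], [0.0, 463.7596319506385, 196.37772822722246], [0.0, 0.0, 1.0]] dict_keys(['intrinsics', 'eye', 'rotation'])Traceback (most recent call last):
  File "<stdin>", line 8, in <module>
  File "h.py", line 4, in proj
    K=np.array(c["intrinsics"]);R=np.array(c["rotation"]);q=R.T@(np.array(p)-np.array(c["eye"]))
                                                            ~~~^^~~~~~~~~~~~~~~~~~~~~~~~~~~~~~~~
ValueError: matmul: Input operand 1 has a mismatch in its core dimension 0, with gufunc signature (n?,k),(k,m?)->(n?,m?) (size 3 is different from 4)
```

The camera rotation is a quaternion, so I'll convert it in the helper.

```bash
sed -i 's/np.array(c\["rotation"\])/Rotation.from_quat(c["rotation"]).as_matrix()/; 1a from scipy.spatial.transform import Rotation' h.py
python3 - <<'E'
from h import *
for n in("scene","top"):
    im=r.snapshot(n);c=r.get_calibration(n);print(n,np.round(c["eye"],3),c["intrinsics"][0][0])
    cv2.imwrite(f"pics/{n}0.png",im)
    for t in("bottle","cap","counter","lever_ball","lever","glue","tin","block"):
        print(t,[(np.round(d["point"],3).tolist(),np.round(proj(c,d["point"])).tolist(),round(d["confidence"],2)) for d in r.look_for(n,t)[:4]])
E
```

```text
scene [1.258 0.328 0.8  ] 463.7596319506385
bottle [([0.571, -0.186, 0.061], [213.0, 216.0], 0.61)]
cap [([0.545, -0.206, 0.173], [206.0, 170.0], 0.66)]
counter [([0.66, 0.36, 0.027], [434.0, 326.0], 0.87), ([0.26, 0.298, 0.032], [437.0, 197.0], 0.72), ([0.47, 0.354, 0.029], [446.0, 258.0], 0.59), ([0.478, 0.186, 0.024], [374.0, 242.0], 0.57)]
lever_ball [([0.423, 0.162, 0.108], [373.0, 199.0], 0.73), ([0.603, 0.353, 0.106], [442.0, 277.0], 0.5)]
lever [([0.427, 0.331, 0.104], [445.0, 220.0], 0.74), ([0.605, 0.354, 0.109], [443.0, 277.0], 0.64), ([0.204, 0.286, 0.107], [441.0, 161.0], 0.63), ([0.423, 0.161, 0.108], [373.0, 199.0], 0.45)]
glue [([0.746, 0.225, 0.09], [358.0, 319.0], 0.97)]
tin [([0.715, -0.179, 0.068], [181.0, 255.0], 0.8)]
block [([0.489, 0.011, 0.029], [303.0, 225.0], 0.66)]
top [0.429 0.045 1.293] 493.57385104942756
bottle [([0.516, -0.195, 0.061], [402.0, 194.0], 0.61)]
cap [([0.529, -0.212, 0.175], [419.0, 184.0], 0.86)]
counter [([0.454, 0.341, 0.012], [192.0, 224.0], 0.85), ([0.635, 0.355, 0.016], [186.0, 155.0], 0.65), ([0.452, 0.175, 0.012], [256.0, 224.0], 0.6), ([0.248, 0.289, 0.01], [214.0, 304.0], 0.58)]
lever_ball [([0.425, 0.332, 0.126], [185.0, 236.0], 0.56), ([0.2, 0.287, 0.124], [206.0, 332.0], 0.56), ([0.602, 0.353, 0.126], [175.0, 162.0], 0.51), ([0.421, 0.162, 0.124], [257.0, 236.0], 0.43)]
lever [([0.201, 0.29, 0.123], [204.0, 332.0], 0.65), ([0.603, 0.354, 0.123], [175.0, 161.0], 0.62), ([0.418, 0.332, 0.125], [185.0, 239.0], 0.48), ([0.42, 0.16, 0.13], [258.0, 236.0], 0.47)]
glue [([0.713, 0.217, 0.102], [233.0, 116.0], 0.95), ([0.473, 0.001, 0.029], [324.0, 214.0], 0.28)]
tin [([0.688, -0.188, 0.08], [398.0, 125.0], 0.64)]
block [([0.472, 0.002, 0.03], [323.0, 214.0], 0.93)]
```

View pics/scene0.png

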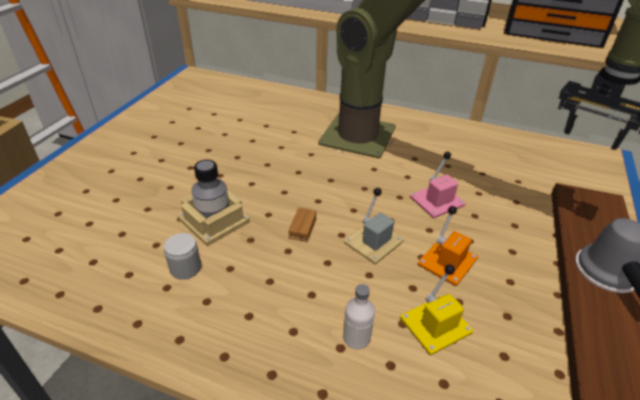

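View pics/top0.png

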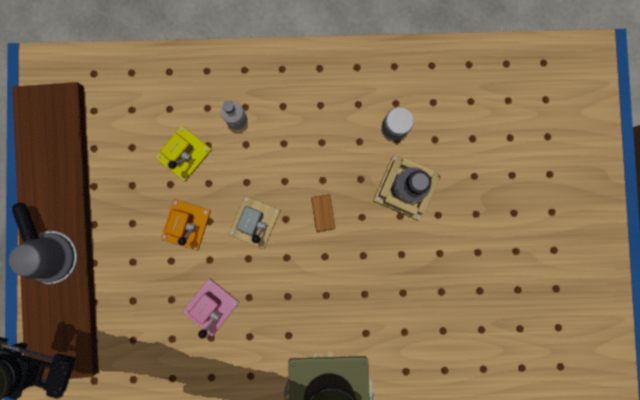

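Run:
```python
from h import *
im=r.snapshot("top");c=r.get_calibration("top")
for d in r.silhouettes("top","counter"):
    m=d["pixels"].astype(np.uint8);ys,xs=np.nonzero(m)
    if abs(xs.mean()-255)<15 and abs(ys.mean()-222)<15:
        q=cv2.boxPoints(cv2.minAreaRect(cv2.findNonZero(m)));print(d["confidence"],q.round(1).tolist())
        P=np.array([atz(c,u,0.012) for u in q]);print(P.round(4).tolist(),P.mean(0))
for t in("lever_ball","cap","bottle"):
  for d in r.silhouettes("top",t):
    ys,xs=np.nonzero(d["pixels"]);
    if len(xs): print(t,round(d["confidence"],2),xs.mean(),ys.mean(),len(xs),xs.min(),xs.max(),ys.min(),ys.max())
a=cv2.resize(im[185:260,215:300],None,fx=7,fy=7,interpolation=cv2.INTER_CUBIC)
cv2.imwrite("pics/crop.png",a)
```

```text
0.78 [[228.0, 234.3000030517578], [244.3000030517578, 195.0], [280.0, 209.89999389648438], [263.6000061035156, 249.1999969482422]]
[[0.4264, 0.2489, 0.012], [0.5271, 0.2048, 0.012], [0.486, 0.1131, 0.012], [0.3857, 0.1576, 0.012]] [0.45628657 0.18108599 0.012     ]
lever_ball 0.67 185.921875 236.1875 128 178 195 224 245
lever_ball 0.6 206.66451612903225 328.6322580645161 155 197 219 314 338
bottle 0.59 403.7379893238434 188.58718861209965 2248 374 438 156 220
```

View pics/crop.png

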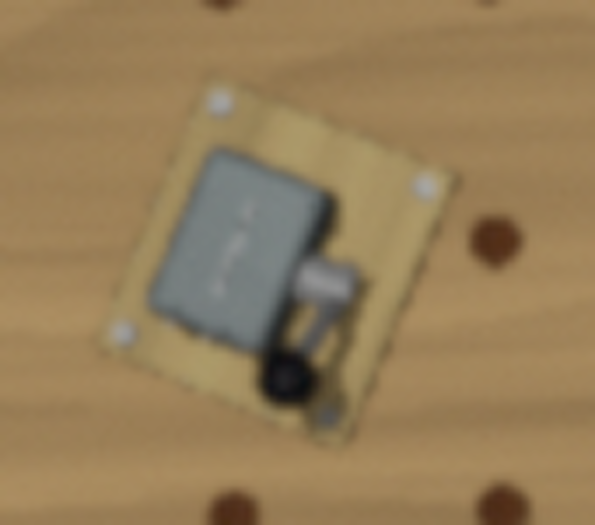

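The crop shows a grey box at crop (242,250) on a plain plywood base, with the black ball at crop (286,377), which is about (256,239) in the top picture. The four candidates in the top picture are:
- grey at (255,222)
- yellow at (183,153)
- orange at (186,224)
- pink at (212,305)

The grey one on plywood fits the description, since the others are the coloured look-alikes. I'll move towards it with the gripper shut.

play_rows(
  translation=[
    [-0.026, -0.028, 0],
    [-0.026, -0.028, 0],
    [-0.026, -0.028, 0],
    [-0.026, -0.028, 0],
    [-0.026, -0.028, 0],
    [-0.026, -0.028, 0],
    [-0.026, -0.028, 0],
    [-0.026, -0.028, 0],
    [-0.026, -0.028, 0],
    [-0.026, -0.028, 0],
    [-0.026, -0.028, 0],
    [0, 0, 0],
    [0, 0, 0],
  ],
  delta_rot=[
    [0, 0, 0],
    [0, 0, 0],
    [0, 0, 0],
    [0, 0, 0],
    [0, 0, 0],
    [0, 0, 0],
    [0, 0, 0],
    [0, 0, 0],
    [0, 0, 0],
    [0, 0, 0],
    [0, 0, 0],
    [0, 0, 6],
    [0, 0, 0],
  ],
  grip=[-1, -1, -1, -1, -1, -1, -1, -1, -1, -1, -1, -1, -1],
  squeeze=45,
)

```text
clock: 2.88
tool_pos: [0.3678, 0.2172, 0.3029]
eef_rot: [0.202, 0.979, 0.0, 0.0]
contact_force: [0.2, 0.2, 0.2]
opening: 0.009
finger_force: 0.0
```

```bash
cat >> h.py <<'E'
def totool(s,p):
    return Rotation.from_quat(s["eef_rot"]).inv().apply(np.array(p)-np.array(s["tool_pos"]))
def show():
    s=r.get_state();print(round(s["clock"],2),"pos",np.round(s["tool_pos"],4),"rot",np.round(s["eef_rot"],4),"F",np.round(s["contact_force"],1),"M",np.round(s["moment"],2),"open",round(s["opening"],3),"ff",round(s["finger_force"],1),"q",np.round(s["q"],2));return s
E
python3 - <<'E'
from h import *
s=show()
r.snapshot("wrist");cw=r.get_calibration("wrist");im=r.snapshot("wrist");cv2.imwrite("pics/w1.png",im)
for t in("lever_ball","lever","counter"):
    print(t,[(np.round(d["point"],3).tolist(),np.round(proj(cw,d["point"])).tolist(),round(d["confidence"],2)) for d in r.look_for("wrist",t)])
c=r.get_calibration("top");cs=r.get_calibration("scene")
print(atz(c,(255.9,238.9),.122))
C=np.array([.4563,.181]);x=np.array([.915,-.402]);y=np.array([.402,.915])
for a,h in((-.033,.122),(.033,.122)):
    b=np.r_[C+a*x-.031*y,h];print(b,proj(c,b),proj(cs,b),proj(cw,b))
b=np.r_[C-.068*x-.031*y,.174];print(b,totool(s,b))
E
```

```text
2.88 pos [0.3678 0.2172 0.3029] rot [2.023e-01 9.793e-01 2.000e-04 3.000e-04] F [0.2 0.2 0.2] M [-0.   -0.04  0.05] open 0.009 ff 0.0 q [-0.49  0.45 -0.22  2.13  0.17  0.58  0.33]
lever_ball [([0.596, 0.352, 0.12], [559.0, 359.0], 0.73)]
lever [([0.416, 0.332, 0.123], [483.0, 191.0], 0.89), ([0.485, -0.173, 0.011], [79.0, 367.0], 0.69)]
counter [([0.421, 0.195, 0.01], [323.0, 216.0], 0.86), ([0.621, 0.357, 0.066], [536.0, 339.0], 0.86), ([0.259, 0.282, 0.013], [339.0, 41.0], 0.72), ([0.436, 0.35, 0.02], [462.0, 177.0], 0.61)]
[0.41404827 0.16559545 0.122     ]
[0.413643 0.165901 0.122   ] [255.77402976 239.07528209] [376.47501103 192.27542622] [287.26241558 264.73251541]
[0.474033 0.139369 0.122   ] [266.46814543 213.25416027] [358.04212189 204.95888025] [288.6662657  333.33497404]
[0.381618 0.179971 0.174   ] [-0.02735811 -0.02874641  0.12888541]
```

View pics/w1.png

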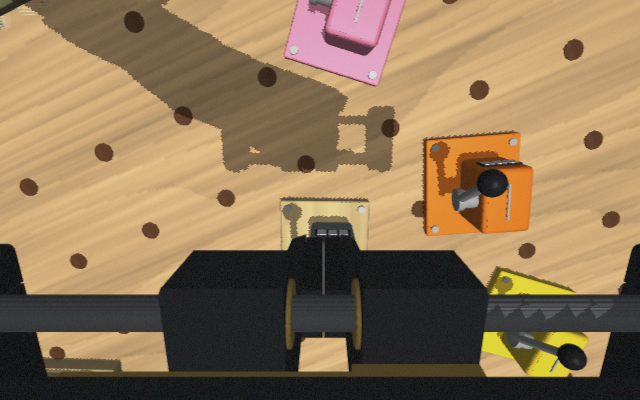

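The wrist picture shows the shut fingers at about (325,270) hiding the grey counter, with orange, pink and yellow off to the sides. My model puts the ball at (256,239) in the top picture and (376,192) in the scene picture, which matches both, so I'll go down behind the ball.

play_rows(
  translation=[
    [-0.009, -0.01, 0.02],
    [-0.009, -0.01, 0.02],
    [-0.009, -0.009, 0.02],
    [0, 0, 0.025],
    [0, 0, 0.025],
    [0, 0, 0.024],
    [0, 0, 0],
    [0, 0, 0],
  ],
  delta_rot=[
    [0, 0, 0],
    [0, 0, 0],
    [0, 0, 0],
    [0, 0, 0],
    [0, 0, 0],
    [0, 0, 0],
    [0, 0, 0],
    [0, 0, 0],
  ],
  grip=[-1, -1, -1, -1, -1, -1, -1, -1],
)

```text
clock: 4.12
tool_pos: [0.3809, 0.1803, 0.1692]
eef_rot: [0.202, 0.979, 0.0, 0.0]
contact_force: [-0.8, 0.8, -0.3]
opening: 0.007
finger_force: 0.0
```

Run:
```python
from h import *
s=show()
C=np.array([.4563,.181]);x=np.array([.915,-.402]);y=np.array([.402,.915])
for a in(-.053,.013):print(totool(s,np.r_[C+a*x-.031*y,.169]))
```

```text
4.12 pos [0.3809 0.1803 0.1692] rot [2.020e-01 9.794e-01 3.000e-04 1.000e-04] F [-0.8  0.8 -0.3] M [-0.01 -0.03  0.  ] open 0.007 ff 0.0 q [-0.51  0.71 -0.07  2.28  0.3   0.16  0.31]
[-0.01578567 -0.00017736  0.00021726]
[-0.08174531 -0.00065195  0.00022924]
```

play_rows(
  translation=[
    [-0.01, 0, 0],
    [-0.01, 0, 0],
    [-0.01, 0, 0],
    [-0.01, 0, 0],
    [-0.01, 0, 0],
    [-0.01, 0, 0],
    [-0.01, 0, 0],
    [-0.006, 0, 0],
    [0, 0, 0],
  ],
  delta_rot=[
    [0, 0, 0],
    [0, 0, 0],
    [0, 0, 0],
    [0, 0, 0],
    [0, 0, 0],
    [0, 0, 0],
    [0, 0, 0],
    [0, 0, 0],
    [0, 0, 0],
  ],
  grip=[-1, -1, -1, -1, -1, -1, -1, -1, -1],
)

```text
clock: 5.25
tool_pos: [0.4498, 0.1497, 0.1682]
eef_rot: [0.202, 0.979, -0.0, -0.001]
contact_force: [-5.3, 2.0, 0.3]
opening: 0.004
finger_force: 2.8
```

Run:
```python
from h import *
s=show()
C=np.array([.4563,.181]);x=np.array([.915,-.402]);y=np.array([.402,.915])
print(totool(s,np.r_[C+.013*x-.031*y,.169]), "Fx along push",np.dot(s["contact_force"][:2],x))
```

```text
5.25 pos [0.4498 0.1497 0.1682] rot [ 2.023e-01  9.793e-01 -5.000e-04 -1.300e-03] F [-5.3  2.   0.3] M [ 0.43  1.22 -0.  ] open 0.004 ff 2.8 q [-0.33  0.74 -0.14  2.13  0.33  0.3   0.41]
[-0.00636586  0.00025739 -0.00086061] Fx along push -5.686052652240464
```

play_rows(
  translation=[
    [-0.004, 0, 0],
    [-0.003, 0, 0],
    [0, 0, 0],
  ],
  delta_rot=[
    [0, 0, 0],
    [0, 0, 0],
    [0, 0, 0],
  ],
  grip=[-1, -1, -1],
)

```text
clock: 5.62
tool_pos: [0.4537, 0.1479, 0.1679]
eef_rot: [0.201, 0.98, -0.001, -0.003]
contact_force: [-10.3, 5.8, 0.0]
opening: 0.002
finger_force: 5.1
```

play_rows(
  translation=[
    [-0.004, 0, 0],
    [0, 0, 0],
  ],
  delta_rot=[
    [0, 0, 0],
    [0, 0, 0],
  ],
  grip=[-1, -1],
)

```text
clock: 5.88
tool_pos: [0.4545, 0.1476, 0.1676]
eef_rot: [0.2, 0.98, -0.001, -0.006]
contact_force: [-14.9, 9.4, 2.2]
opening: 0.005
finger_force: 8.8
```

Run:
```python
from h import *
s=show()
im=r.snapshot("scene");a=im[160:260,320:460];b=cv2.resize(a,None,fx=5,fy=5,interpolation=cv2.INTER_CUBIC)
cv2.imwrite("pics/stop.png",b)
```

```text
5.88 pos [0.4545 0.1476 0.1676] rot [ 0.1997  0.9798 -0.0011 -0.006 ] F [-14.9   9.4   2.2] M [1.84 3.42 0.02] open 0.005 ff 8.8 q [-0.31  0.75 -0.16  2.11  0.33  0.32  0.43]
```

View pics/stop.png

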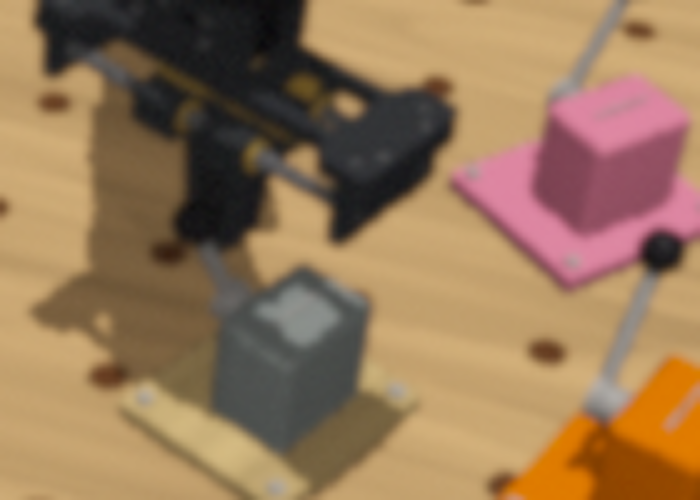

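The ball is at crop (198,220), about (360,204) in the scene picture. I predicted (358,205) for the stop, and the force has jumped, so the lever is at its stop. Now I'll back off and let it spring back.

play_rows(
  translation=[
    [0.012, 0, 0],
    [0.012, 0, 0],
    [0.012, 0, 0],
    [0.012, 0, 0],
    [0.012, 0, 0],
    [0.012, 0, 0],
    [0.012, 0, 0],
    [0.012, 0, 0],
    [0, 0, 0],
    [0, 0, -0.04],
    [0, 0, -0.04],
    [0, 0, -0.04],
    [0, 0, -0.03],
    [0, 0, 0],
  ],
  delta_rot=[
    [0, 0, 0],
    [0, 0, 0],
    [0, 0, 0],
    [0, 0, 0],
    [0, 0, 0],
    [0, 0, 0],
    [0, 0, 0],
    [0, 0, 0],
    [0, 0, 0],
    [0, 0, 0],
    [0, 0, 0],
    [0, 0, 0],
    [0, 0, 0],
    [0, 0, 0],
  ],
  grip=[-1, -1, -1, -1, -1, -1, -1, -1, -1, -1, -1, -1, -1, -1],
)

```text
clock: 7.68
tool_pos: [0.3738, 0.1838, 0.3205]
eef_rot: [0.203, 0.979, 0.002, 0.002]
contact_force: [-0.5, 0.1, -0.9]
opening: 0.004
finger_force: 0.0
```

Run:
```python
from h import *
s=show()
ct,cs=r.get_calibration("top"),r.get_calibration("scene")
r.snapshot("top");r.snapshot("scene")
for n,c in(("top",ct),("scene",cs)):
  print(n,[(np.round(proj(c,d["point"])),round(d["confidence"],2)) for d in r.look_for(n,"lever_ball")])
  for d in r.silhouettes(n,"cap"):
    m=d["pixels"];ys,xs=np.nonzero(m)
    if len(xs): print(n,round(d["confidence"],2),xs.mean(),ys.mean(),len(xs),xs.min(),xs.max(),ys.min(),ys.max())
p=np.array([.531,-.213,.174])
print(proj(ct,p),proj(cs,p),totool(s,[.53,-.21,.32]))
```

```text
7.67 pos [0.3738 0.1838 0.3205] rot [0.2031 0.9792 0.0018 0.0021] F [-0.5  0.1 -0.9] M [-0.01 -0.07 -0.02] open 0.004 ff 0.0 q [-0.38  0.4  -0.26  2.13  0.18  0.62  0.39]
top [(array([184., 238.]), 0.53), (array([176., 162.]), 0.48), (array([202., 335.]), 0.45)]
top 0.78 418.6887159533074 182.06420233463035 514 406 432 170 194
top 0.26 396.7600502512563 123.70477386934674 796 381 412 108 139
scene [(array([443., 278.]), 0.73), (array([446., 218.]), 0.71), (array([373., 198.]), 0.66), (array([441., 162.]), 0.41)]
scene 0.84 205.50106157112526 170.6072186836518 471 194 217 159 182
scene 0.61 358.1791831357049 319.0349143610013 1518 343 373 284 348
scene 0.27 373.0718954248366 200.90849673202615 153 363 381 188 220
[418.70869612 183.43994317] [206.21118293 165.09787351] [-2.99897299e-01 -2.99174374e-01  1.96387510e-04]
```

The lever is back at rest, with the ball seen at (373,198) as before. Next I'll hover near the bottle with the gripper open so the wrist camera sees the cap.

play_rows(
  translation=[
    [-0.037, -0.03, 0],
    [-0.037, -0.03, 0],
    [-0.037, -0.03, 0],
    [-0.037, -0.03, 0],
    [-0.037, -0.03, 0],
    [-0.037, -0.03, 0],
    [-0.037, -0.03, 0],
    [-0.037, -0.03, 0],
    [-0.037, -0.03, 0],
    [-0.037, -0.03, 0],
    [0, 0, 0],
    [0, 0, 0],
  ],
  delta_rot=[
    [0, 0, 0],
    [0, 0, 0],
    [0, 0, 0],
    [0, 0, 0],
    [0, 0, 0],
    [0, 0, 0],
    [0, 0, 0],
    [0, 0, 0],
    [0, 0, 0],
    [0, 0, 0],
    [0, 0, 0],
    [0, 0, 0],
  ],
  grip=[1, 1, 1, 1, 1, 1, 1, 1, 1, 1, 1, 1],
)

```text
clock: 9.48
tool_pos: [0.5929, -0.2374, 0.3175]
eef_rot: [0.202, 0.979, 0.001, -0.001]
contact_force: [-0.2, -0.1, -0.7]
opening: 1.0
finger_force: 0.0
```

```bash
cat >> h.py <<'E'
def capw(tag):
    s=show();c=r.get_calibration("wrist");im=r.snapshot("wrist");cv2.imwrite(f"pics/{tag}.png",im)
    print([(np.round(d["point"],4).tolist(),np.round(proj(c,d["point"])).tolist(),round(d["confidence"],2)) for d in r.look_for("wrist","cap")])
    for d in r.silhouettes("wrist","cap"):
        m=d["pixels"].astype(np.uint8)
        if m.sum()<50: continue
        (u,v),rad=cv2.minEnclosingCircle(cv2.findNonZero(m));ys,xs=np.nonzero(m)
        print(round(d["confidence"],2),"circ",round(u,1),round(v,1),round(rad,1),"bbox",xs.min(),xs.max(),ys.min(),ys.max(),m.sum(),"ctr",xs.mean().round(1),ys.mean().round(1))
    print("cam",np.round(c["eye"],4),np.array(c["intrinsics"]).round(1).tolist(),"tcp dir z",Rotation.from_quat(c["rotation"]).as_matrix().round(3).tolist())
E
python3 - <<'E'
from h import *
capw("w2")
E
```

```text
9.47 pos [ 0.5929 -0.2374  0.3175] rot [ 2.020e-01  9.794e-01  7.000e-04 -1.200e-03] F [-0.2 -0.1 -0.7] M [-0.02 -0.1   0.03] open 1.0 ff 0.0 q [ 0.45  0.7  -0.27  1.5   0.21  0.97  1.29]
[([0.5337, -0.2148, 0.1746], [318.0, 109.0], 0.74)]
0.89 circ 317.0 108.0 44.0 bbox 274 359 65 151 5811 ctr 317.1 108.1
cam [ 0.5304 -0.2104  0.3997] [[348.8, 0.0, 323.1], [0.0, 348.8, 196.6], [0.0, 0.0, 1.0]] tcp dir z [[0.396, -0.886, -0.242], [0.918, 0.382, 0.104], [0.001, -0.263, 0.965]]
```

View pics/w2.png

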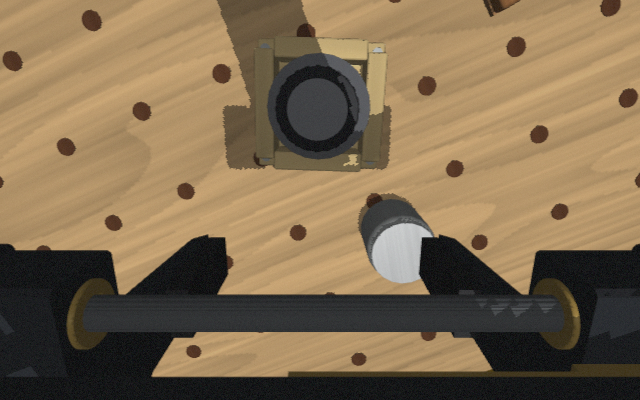

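The wrist picture shows the cap's top as a disc of radius 44 px at (317,108) inside the cradle, with the tin at (400,245). I'll move 35 mm closer for a second view.

play_rows(
  translation=[
    [0.018, 0, 0],
    [0.017, 0, 0],
    [0, 0, 0],
    [0, 0, 0],
  ],
  delta_rot=[
    [0, 0, 0],
    [0, 0, 0],
    [0, 0, 0],
    [0, 0, 0],
  ],
  grip=[1, 1, 1, 1],
)

```text
clock: 10.12
tool_pos: [0.5618, -0.2244, 0.319]
eef_rot: [0.202, 0.979, 0.0, 0.001]
contact_force: [0.5, 0.2, -0.2]
opening: 0.997
finger_force: 0.0
```

Run:
```python
from h import *
R0=[[0.396, -0.886, -0.242], [0.918, 0.382, 0.104], [0.001, -0.263, 0.965]]
c=r.get_calibration("wrist")
c0=dict(c);c0["eye"]=[.5304,-.2104,.3997];c0["rotation"]=Rotation.from_matrix(R0).as_quat()
capw("w3")
c=r.get_calibration("wrist");d=[d for d in r.silhouettes("wrist","cap")][0]
(u,v),_=cv2.minEnclosingCircle(cv2.findNonZero(d["pixels"].astype(np.uint8)))
P=tri([(c0,(317,108)),(c,(u,v))]);print("tri",P, atz(c0,(317,108),.174),atz(c,(u,v),.174))
p=(atz(c0,(317,108),.174)+atz(c,(u,v),.174))/2
print("top/scene check",proj(r.get_calibration("top"),p),proj(r.get_calibration("scene"),p))
print(totool(r.get_state(),[p[0],p[1],.207]))
```

```text
10.12 pos [ 0.5618 -0.2244  0.319 ] rot [2.020e-01 9.794e-01 0.000e+00 6.000e-04] F [ 0.5  0.2 -0.2] M [ 0.01 -0.02 -0.03] open 0.997 ff 0.0 q [ 0.46  0.65 -0.27  1.61  0.21  0.91  1.28]
[([0.5315, -0.2155, 0.1783], [317.0, 160.0], 0.91), ([0.5015, -0.0101, 0.0317], [502.0, 23.0], 0.7)]
0.6 circ 317.9 158.0 42.1 bbox 278 358 116 199 5240 ctr 318.4 158.4
cam [ 0.4991 -0.1972  0.401 ] [[348.8, 0.0, 323.1], [0.0, 348.8, 196.6], [0.0, 0.0, 1.0]] tcp dir z [[0.396, -0.885, -0.245], [0.918, 0.381, 0.106], [0.0, -0.267, 0.964]]
tri [ 0.53265639 -0.21565293  0.16436507] [ 0.53260556 -0.21533878  0.174     ] [ 0.53124753 -0.21501187  0.174     ]
top/scene check [419.64451214 183.0110282 ] [205.17717519 165.10398655]
[ 0.0311303  -0.00305168  0.11159011]
```

The two wrist views agree on (0.532, -0.215), with the top at about the 174 mm given. Now I'll go down around the cap, then close.

play_rows(
  translation=[
    [0.016, -0.002, 0],
    [0.015, -0.001, 0],
    [0, 0, 0.025],
    [0, 0, 0.025],
    [0, 0, 0.025],
    [0, 0, 0.02],
    [0, 0, 0.015],
    [0, 0, 0],
    [0, 0, 0],
  ],
  delta_rot=[
    [0, 0, 0],
    [0, 0, 0],
    [0, 0, 0],
    [0, 0, 0],
    [0, 0, 0],
    [0, 0, 0],
    [0, 0, 0],
    [0, 0, 0],
    [0, 0, 0],
  ],
  grip=[1, 1, 1, 1, 1, 1, 1, 1, 1],
)

```text
clock: 11.45
tool_pos: [0.5321, -0.2152, 0.2093]
eef_rot: [0.202, 0.979, -0.0, 0.001]
contact_force: [0.7, 0.4, -0.3]
opening: 0.998
finger_force: 0.0
```

Run:
```python
from h import *
s=show();print(totool(s,[.5319,-.2152,.207]))
c=r.get_calibration("wrist");r.snapshot("wrist")
print([(np.round(d["point"],4).tolist(),round(d["confidence"],2)) for d in r.look_for("wrist","cap")])
for d in r.silhouettes("wrist","cap")[:1]:
    ys,xs=np.nonzero(d["pixels"]);print(xs.min(),xs.max(),ys.min(),ys.max())
print(proj(c,[.5319,-.2152,.174]))
```

```text
11.45 pos [ 0.5321 -0.2152  0.2093] rot [ 2.024e-01  9.793e-01 -0.000e+00  6.000e-04] F [ 0.7  0.4 -0.3] M [-0.03  0.02 -0.01] open 0.998 ff 0.0 q [ 0.44  0.75 -0.23  1.81  0.27  0.61  1.21]
[ 1.63583797e-04 -4.74766852e-05  2.25818134e-03]
[([0.5202, -0.2113, 0.1735], 0.79)]
253 392 202 350
[322.55362583 288.06270885]
```

play_rows(
  translation=[
    [0, 0, 0.002],
    [0, 0, 0],
    [0, 0, 0],
    [0, 0, 0],
    [0, 0, 0],
    [0, 0, 0],
  ],
  delta_rot=[
    [0, 0, 0],
    [0, 0, 0],
    [0, 0, 0],
    [0, 0, 0],
    [0, 0, 0],
    [0, 0, 0],
  ],
  grip=[-1, -1, -1, -1, -1, -1],
  squeeze=45,
)

```text
clock: 12.35
tool_pos: [0.5316, -0.215, 0.2067]
eef_rot: [0.202, 0.979, 0.0, 0.0]
contact_force: [-0.8, 0.5, 0.5]
opening: 0.596
finger_force: 45.0
```

play_rows(
  translation=[
    [0, 0, 0.002],
    [0, 0, 0.002],
    [0, 0, 0.002],
    [0, 0, 0],
    [0, 0, 0],
  ],
  delta_rot=[
    [0, 0, 0],
    [0, 0, 0],
    [0, 0, 0],
    [0, 0, 0],
    [0, 0, 0],
  ],
  grip=[-1, -1, -1, -1, -1],
)

```text
clock: 12.98
tool_pos: [0.5316, -0.2151, 0.2014]
eef_rot: [0.202, 0.979, -0.0, 0.0]
contact_force: [-1.6, 1.0, 7.5]
opening: 0.602
finger_force: 45.0
```

play_rows(
  translation=[
    [0, 0, 0.002],
    [0, 0, 0.002],
    [0, 0, 0],
  ],
  delta_rot=[
    [0, 0, 0],
    [0, 0, 0],
    [0, 0, 0],
  ],
  grip=[-1, -1, -1],
)

```text
clock: 13.35
tool_pos: [0.5316, -0.215, 0.1995]
eef_rot: [0.202, 0.979, -0.0, 0.001]
contact_force: [-6.5, 1.5, 24.2]
opening: 0.595
finger_force: 45.0
```

The cap has met the neck after about 7 mm, at 24 N. I'll ease off a little and twist anticlockwise, which is negative about the tool's downward z.

play_rows(
  translation=[
    [0, 0, -0.0015],
    [0, 0, 0],
    [0, 0, 0],
    [0, 0, 0],
    [0, 0, 0],
  ],
  delta_rot=[
    [0, 0, 0],
    [0, 0, -5],
    [0, 0, -5],
    [0, 0, -5],
    [0, 0, 0],
  ],
  grip=[-1, -1, -1, -1, -1],
)

```text
clock: 13.98
tool_pos: [0.5321, -0.2155, 0.1996]
eef_rot: [0.073, 0.997, -0.0, 0.001]
contact_force: [-2.5, 0.5, 12.4]
opening: 0.597
finger_force: 45.0
```

Run:
```python
from h import *
show()
```

```text
13.97 pos [ 0.5321 -0.2155  0.1996] rot [ 7.260e-02  9.974e-01 -4.000e-04  1.000e-03] F [-2.5  0.5 12.4] M [0.03 0.46 0.04] open 0.597 ff 45.0 q [ 0.47  0.77 -0.29  1.81  0.36  0.61  1.39]
```

play_rows(
  translation=[
    [0, 0, 0],
    [0, 0, 0],
    [0, 0, 0],
    [0, 0, 0],
    [0, 0, 0],
    [0, 0, 0],
    [0, 0, 0],
    [0, 0, 0],
    [0, 0, 0],
    [0, 0, 0],
  ],
  delta_rot=[
    [0, 0, -5],
    [0, 0, -5],
    [0, 0, -5],
    [0, 0, -5],
    [0, 0, -5],
    [0, 0, -5],
    [0, 0, -5],
    [0, 0, -5],
    [0, 0, -5],
    [0, 0, 0],
  ],
  grip=[-1, -1, -1, -1, -1, -1, -1, -1, -1, -1],
)

```text
clock: 15.22
tool_pos: [0.5321, -0.2163, 0.1996]
eef_rot: [-0.314, 0.949, -0.001, 0.001]
contact_force: [-1.8, -1.2, 11.5]
opening: 0.599
finger_force: 45.0
```

Run:
```python
from h import *
s=show();print(np.degrees(2*np.arctan2(s["eef_rot"][1],s["eef_rot"][0])))
```

```text
15.22 pos [ 0.5321 -0.2163  0.1996] rot [-3.143e-01  9.493e-01 -1.400e-03  6.000e-04] F [-1.8 -1.2 11.5] M [-0.26  0.47  0.09] open 0.599 ff 45.0 q [ 0.6   0.8  -0.51  1.8   0.59  0.69  1.96]
216.63343018731683
```

Turned 60° in all (156.6° to 216.6°) with almost no torque. I'll lift gently and watch the force.

play_rows(
  translation=[
    [0, 0, -0.004],
    [0, 0, -0.004],
    [0, 0, -0.004],
    [0, 0, -0.004],
    [0, 0, 0],
  ],
  delta_rot=[
    [0, 0, 0],
    [0, 0, 0],
    [0, 0, 0],
    [0, 0, 0],
    [0, 0, 0],
  ],
  grip=[-1, -1, -1, -1, -1],
)

```text
clock: 15.85
tool_pos: [0.5316, -0.2159, 0.2143]
eef_rot: [-0.314, 0.949, -0.001, -0.0]
contact_force: [0.2, -3.8, 0.9]
opening: 0.597
finger_force: 45.0
```

play_rows(
  translation=[
    [0, 0, -0.006],
    [0, 0, -0.008],
    [0, 0, -0.01],
    [0, 0, -0.012],
    [0, 0, -0.012],
    [0, 0, -0.012],
    [0, 0, 0],
    [0, 0, 0],
    [0, 0, 0],
  ],
  delta_rot=[
    [0, 0, 0],
    [0, 0, 0],
    [0, 0, 0],
    [0, 0, 0],
    [0, 0, 0],
    [0, 0, 0],
    [0, 0, 0],
    [0, 0, 0],
    [0, 0, 0],
  ],
  grip=[-1, -1, -1, -1, -1, -1, -1, -1, -1],
)

```text
clock: 16.98
tool_pos: [0.5313, -0.2151, 0.2737]
eef_rot: [-0.314, 0.949, 0.0, -0.0]
contact_force: [-0.4, 0.2, 0.2]
opening: 0.595
finger_force: 45.0
```

Run:
```python
from h import *
s=show()
im=r.snapshot("scene");cv2.imwrite("pics/end.png",cv2.resize(im[120:270,150:400],None,fx=3,fy=3,interpolation=cv2.INTER_CUBIC))
for t in("glue","tin","block","cap","lever_ball"):print(t,[(np.round(d["point"],3).tolist(),round(d["confidence"],2)) for d in r.look_for("scene",t)[:4]])
```

```text
16.98 pos [ 0.5313 -0.2151  0.2737] rot [-3.144e-01  9.493e-01  3.000e-04 -4.000e-04] F [-0.4  0.2  0.2] M [0.05 0.03 0.  ] open 0.595 ff 45.0 q [ 0.64  0.71 -0.58  1.74  0.5   0.84  2.04]
glue [([0.745, 0.225, 0.089], 0.7), ([0.477, 0.184, 0.027], 0.59)]
tin [([0.712, -0.18, 0.068], 0.59)]
block [([0.488, 0.01, 0.027], 0.75)]
cap [([0.544, -0.206, 0.241], 0.86)]
lever_ball [([0.422, 0.334, 0.105], 0.7), ([0.604, 0.353, 0.107], 0.7), ([0.423, 0.162, 0.107], 0.63)]
```

View pics/end.png

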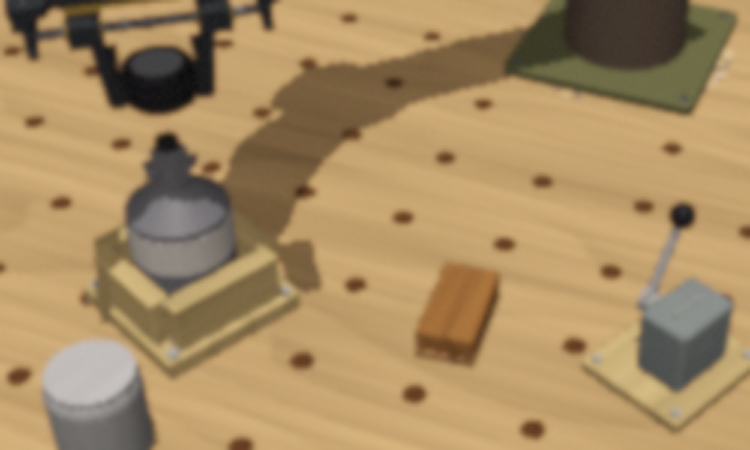

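The picture shows the cap upright in the fingers at crop (160,80), clear above the bare neck at crop (168,160). The lever is at rest and the tin and block haven't moved; the network also puts the glue bottle where it was. I'm handing in.

```bash
python3 -c "
from plant import r
print(r.finish_job())"
```

```text
the job is handed in; nothing more can be done
None
```

I handed the job in at about 17 s: the tally lever was swung to its stop and sprang back, and the cap was pressed, turned 60° and lifted off. It is held upright and still with its rim about 50 mm above the neck, and the glue, tin and block have not moved; no verdict came back.

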